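# Point out what the acrylic repair needs

## Task

Show the trainee what the acrylic repair needs, all of it standing in the open on the front part of the benches (not the stock along the back wall or beyond the lathe): with the fingertips straight above it, point at the middle of the green cast from about 2 to 3 cm above its top and stay there for two seconds, then point in the same way at the pink powder jar, and last at the brown bottle, and finish while still pointing at the bottle. Touch nothing at all, and point at none of the other casts, jars or containers: between the three, carry the hand well above everything.

Things in the scene. Friction and masses are not known exactly. Their poses are not given: they have to be found in the camera images.
- cast_green_top (a point): Green stone dental cast with a horseshoe of teeth, 65x72x32 mm, lying flat, teeth up. This point: on its upright middle axis, level with its highest point, 32 mm above the bench; z up. (Inside the horseshoe the cast is lower than this point.) Stands loose on the bench (z = 0), at least 9 cm from its neighbours centre to centre; six of the things, this one among them, change places.
- cast_cream_top (a point): Cream plaster dental cast of the same shape, 62x68x31 mm. Not to be pointed at. This point: on its upright middle axis, level with its highest point, 31 mm above the bench; z up. Stands loose on the bench (z = 0), at least 9 cm from its neighbours centre to centre; six of the things, this one among them, change places.
- jar_rose_top (a point): Round jar of acrylic powder, pink body, white ribbed lid, diameter 60 mm, 70 mm tall. This point: on its upright middle axis, level with its highest point, 70 mm above the bench; z up. Stands loose on the bench (z = 0), at least 9 cm from its neighbours centre to centre; six of the things, this one among them, change places.
- jar_blue_lid_top (a point): Round jar, cream body, blue lid, diameter 54 mm, 62 mm tall. Not to be pointed at. This point: on its upright middle axis, level with its highest point, 62 mm above the bench; z up. Stands loose on the bench (z = 0), at least 9 cm from its neighbours centre to centre; six of the things, this one among them, change places.
- bottle_brown_top (a point): Brown monomer bottle with a black cap, diameter 54 mm, 122 mm tall, the tallest of these things. This point: on its upright middle axis, level with its highest point, 122 mm above the bench; z up. Stands loose on the bench (z = 0), at least 9 cm from its neighbours centre to centre; six of the things, this one among them, change places.
- bottle_white_top (a point): Small white dropper bottle, diameter 30 mm, 67 mm tall. Not to be pointed at. This point: on its upright middle axis, level with its highest point, 67 mm above the bench; z up. Stands loose on the bench (z = 0), at least 9 cm from its neighbours centre to centre; six of the things, this one among them, change places.
- flask_brass_top (a point): Squarish brass-coloured denture flask, 64x76x58 mm. Not to be pointed at. This point: on its upright middle axis, level with its highest point, 58 mm above the bench; z up. Stands loose at the front right.
- powder_tub: Fixed equipment, only to be kept clear of: big grey round tub with a lid, 0.22 m across at its foot, about 0.2 m high. Origin on the bench under its middle. To the right of it stands the polishing lathe, also fixed and to be kept clear of, with a black box-shaped hood: the hood's front is at x = 0.59, it spans y = -0.49 to -0.20 and is 0.39 m high; all of the lathe lies behind x = 0.575.
Mind the look-alikes: they are no part of the job. What is shaped like the part that bears bottle_brown_top but red is not meant. Leave any red look-alike of the part that bears jar_rose_top alone.

How it is judged:
On the way, in this order (a step that is already met when the one before it is completed fails the run):
1. point at the green cast from just above and dwell (horizontal distance between the grasp point and cast_green_top below 0.025 m and z of the grasp point in the frame of cast_green_top between 0.021 and 0.085 m and (angle between the grasp point's own z axis and vertical below 0.8 rad or angle between the grasp point's own z axis and vertical above 2.34 rad)), for 1.5 s.
2. point at the pink jar from just above and dwell (horizontal distance between the grasp point and jar_rose_top below 0.025 m and z of the grasp point in the frame of jar_rose_top between 0.021 and 0.085 m and (angle between the grasp point's own z axis and vertical below 0.8 rad or angle between the grasp point's own z axis and vertical above 2.34 rad)), for 1.5 s.
3. point at the brown bottle from just above and dwell (horizontal distance between the grasp point and bottle_brown_top below 0.025 m and z of the grasp point in the frame of bottle_brown_top between 0.021 and 0.085 m and (angle between the grasp point's own z axis and vertical below 0.8 rad or angle between the grasp point's own z axis and vertical above 2.34 rad)), for 1.5 s.
At the end, for the whole second after the job is handed in: The tool, pointing down within 45 degrees, still points at the brown bottle: the TCP is within 25 mm sideways of the middle of its top and 21 to 85 mm above it (fingertips clear of it). All seven things stand within 8 mm of where they stood (all of step 3 and distance of each of cast_green_top, cast_cream_top, jar_rose_top, jar_blue_lid_top, bottle_brown_top, bottle_white_top, flask_brass_top from where it was at the start of the episode below 0.008 m); the robot touches nothing.
It fails at once if the robot touches anything (contact force between any of the fingers, the arm and anything else above 0.3 N).
It fails at once if pointing at the cream cast, the blue-lidded jar, the white bottle or the flask: the TCP within 25 mm sideways of its middle and less than 70 mm above its top ((horizontal distance between the grasp point and cast_cream_top below 0.025 m and z of the grasp point in the frame of cast_cream_top below 0.07 m) or (horizontal distance between the grasp point and jar_blue_lid_top below 0.025 m and z of the grasp point in the frame of jar_blue_lid_top below 0.07 m) or (horizontal distance between the grasp point and bottle_white_top below 0.025 m and z of the grasp point in the frame of bottle_white_top below 0.07 m) or (horizontal distance between the grasp point and flask_brass_top below 0.025 m and z of the grasp point in the frame of flask_brass_top below 0.07 m)).
It fails at once if one of the things is pushed, tipped or lifted (distance of any of cast_green_top, cast_cream_top, jar_rose_top, jar_blue_lid_top, bottle_brown_top, bottle_white_top, flask_brass_top from where it was at the start of the episode above 0.015 m).
It also fails if it takes over 59 s, if anything falls off the work surface, if the arm or the gripper's body presses on something with over 40 N, if the wrist force passes 120 N, or if a joint passes its speed limit or range.

## Robot

A 7-joint arm with a two-finger parallel gripper is mounted at the origin on a cart in front of the work surface, level with it; the furniture and walls round the work are solid. World frame = base frame: x ahead of the robot, y to its left, z up, the work surface at z = 0. Lengths are in m, angles in rad, forces in N, time in s.
With the tool pointing down it reaches from about 0.425 to 1.025 m from the base axis. Payload 9.4 kg.
Tool frame: the origin (TCP) lies between the finger pads, 19 mm behind the fingertips; this is the grasp point; z points along the fingers, y is the line along which they close (so a half turn about z gives the same grasp; the last joint's range is limited). The gripper opens to 93 mm and grips with 3 to 60 N. Pads are 15 mm wide; open, the fingers measure 128 mm over their backs; the gripper's body (75 mm by 188 mm) begins 65 mm behind the grasp point.
Start: joints at [1.046, 0.599, -0.003, 1.599, 0.002, 0.943, -0.08], TCP at [0.314, -0.654, 0.237] pointing down, gripper open.
Joint ranges: [-2.57, 2.57], [-0.35, 1.97], [-1.29, 1.29], [0.11, 2.56], [-1.05, 4.19], [0.11, 1.86], [-2.63, 2.63]. Speed limits (rad/s): [2.22, 2.22, 3.01, 3.01, 3.14, 3.14, 3.14].

## Interface

Orientations are given as a unit quaternion [w, x, y, z].
In Python, from workcell import arm gives the robot as it stands.
- The arm moves only by the tool arm_command, never from a script. Its arguments are lists of equal length, an entry for each row: "jaw": the finger opening in mm, from 0 to 93; "translation": the shift along the tool's x, y, z in mm, a list of three; "twist": the turn, a rotation vector about the tool's x, y, z in rad, a list of three. In form: {"jaw": [jaw, ...], "translation": [[x, y, z], ...], "twist": [[ax, ay, az], ...]}. A call has 1 to 5 rows; each row shifts and turns the commanded pose from where the row before left it, along the tool's axes as they then stand; what a row does not reach is not made up. A row lasts 1/10 s, in which the tool goes at most 50 mm and 8.59 degrees, less where a joint would pass 70% of its speed; a pose out of reach is approached as far as the arm can. A call with a gripper value outside its range is refused whole. The fingers move at their own pace and stop on an object; "squeeze" is the grip in N (left out, the last holds). Time passes only in rows, so rows that do not move let the fingers close. It gives the time, the measured TCP pose, the force, the opening and the grip force at its end, in the units of the state.
- arm.get_state(): the state, without advancing time (a new reading comes with each control period).
- arm.snapshot(name): name is "scene" or "top"; returns a dict with "frame" (400x640x3 uint8, red, green, blue), "depth" (400x640 float32, m along the optical axis (not along the pixel's ray), 0 where there is no reading), "fx", "fy", "cx", "cy" (pixels), "R" (3x3) and "t" (3): a world point X has camera coordinates R X + t. Camera axes: x right, y down, z forward; pixel columns grow to the right and rows downward; lengths in m; the calibration is good to about 2 mm. A picture is of the moment at which its call begins.
- arm.job_done(): hands the job in; it is judged then, once.
Trained networks look in the newest picture that a camera, given by its name, has taken for a name from the list of things; names that differ only in an ending like _2 or _b are one class to them, and where a whole thing is asked for, a point or a joint stands for the part that bears it (a point fixed in the world has none). Each returns a list of dicts, best first, with "p" (0 to 1); they miss things now and then, are a little off and sometimes report something else, mostly with a low value. They report only what shows in the picture. A call takes as long as a camera call. They do not tell look-alikes from the thing itself.
- arm.trace(camera, query): "region" (400x640 bool, what is visible of it) and "box" ([left, top, width, height] as shares, 0 to 1, of the picture: columns of its width, rows of its height, round what is visible of it).
- arm.spot_point(camera, query): "point" ([row, column] as shares, 0 to 1, of the picture: columns of its width, rows of its height: a listed point, or the origin of a listed thing).
The state is a dict: "clock": time; "joint_pos": joint angles; "dq": joint speeds; "joint_torque": joint torques, N m; "eef_pos": TCP position; "ee_rot": TCP orientation; "ft_force": force on the tool from outside, world axes, zero at the start; "ft_torque": the same for the moment, N m; "opening": opening from 0.0 (shut) to 1.0 (fully open); "grasp_force": force on a finger pad.
Only numpy, scipy, OpenCV 4.12 (cv2) and the standard library are available. Lean on these libraries where they do the work, as an engineer would, in place of code of your own. Each camera call takes 0.05 s, during which the arm holds its last target. There are 200 camera calls.

## Working session

There is one attempt and no reset: what is moved stays moved. The work goes in short steps, Python scripts to look and compute and a tool call to move; the robot and the scene stay as the last step left them, time stands still between calls to the robot, and variables do not carry over. Pictures are saved under pics/ and viewed, at most 10 in all, crops included, and the job is handed in when it is done.

Besides the shell and the picture viewer there is one more tool, called after ">>>" as a command line: name --argument value ..., lists and objects as JSON in quotes. arm_command: Moves the arm, as the interface text tells. Its arguments: {"type":"object","properties":{"jaw":{"type":"array","items":{"type":"number"}},"translation":{"type":"array","items":{"type":"array","items":{"type":"number"}}},"twist":{"type":"array","items":{"type":"array","items":{"type":"number"}}},"squeeze":{"type":"number"}},"required":["jaw","translation","twist"]}

```bash
mkdir -p pics; cat > h.py <<'E'
import numpy as np,cv2
from workcell import arm
def world(s,r,c,z=None):
    R=np.array(s["R"]);t=np.array(s["t"])
    d=np.array([(c-s["cx"])/s["fx"],(r-s["cy"])/s["fy"],1.])
    o=-R.T@t; w=R.T@d
    k=s["depth"][int(r),int(c)] if z is None else (z-o[2])/w[2]
    return o+k*w
E
python3 - <<'E'
from h import *
Z=dict(cast_green_top=.032,cast_cream_top=.031,jar_rose_top=.07,jar_blue_lid_top=.062,bottle_brown_top=.122,bottle_white_top=.067,flask_brass_top=.058)
for cam in("scene","top"):
    s=arm.snapshot(cam);cv2.imwrite(f"pics/{cam}.png",s["frame"][:,:,::-1])
    for n,z in Z.items():
        for d in arm.spot_point(cam,n)[:4]:
            r,c=d["point"][0]*400,d["point"][1]*640
            if 0<=r<400 and 0<=c<640: print(cam,n,round(d["p"],2),int(r),int(c),world(s,r,c,z).round(3),world(s,r,c).round(3))
st=arm.get_state();print(st["clock"],st["eef_pos"],st["ee_rot"],st["ft_force"])
E
```

```text
scene cast_green_top 0.59 267 277 [0.543 0.216 0.032] [0.552 0.204 0.018]
scene cast_green_top 0.48 252 328 [0.455 0.108 0.032] [0.41  0.193 0.119]
scene cast_cream_top 0.9 339 310 [0.368 0.356 0.031] [0.375 0.346 0.015]
scene jar_rose_top 0.82 183 364 [ 0.482 -0.184  0.07 ] [ 0.481 -0.18   0.073]
scene jar_rose_top 0.62 174 381 [ 0.453 -0.256  0.07 ] [ 0.453 -0.257  0.069]
scene jar_blue_lid_top 0.8 215 333 [ 0.498 -0.004  0.062] [ 0.497 -0.001  0.064]
scene jar_blue_lid_top 0.35 253 326 [0.443 0.146 0.062] [0.414 0.2   0.119]
scene bottle_brown_top 0.81 251 327 [0.413 0.196 0.122] [0.416 0.191 0.117]
scene bottle_brown_top 0.78 273 260 [0.507 0.321 0.122] [0.51  0.318 0.118]
scene bottle_white_top 0.7 318 233 [0.521 0.407 0.067] [0.525 0.404 0.061]
scene flask_brass_top 0.58 158 388 [ 0.478 -0.386  0.058] [ 0.482 -0.396  0.052]
scene flask_brass_top 0.56 187 361 [ 0.486 -0.172  0.058] [ 0.479 -0.155  0.07 ]
top cast_green_top 0.53 201 262 [0.544 0.224 0.032] [0.552 0.225 0.012]
top cast_cream_top 0.78 258 228 [0.359 0.349 0.031] [0.365 0.352 0.013]
top jar_rose_top 0.9 199 407 [ 0.469 -0.257  0.07 ] [ 0.473 -0.259  0.06 ]
top jar_rose_top 0.72 200 379 [ 0.478 -0.163  0.07 ] [ 0.478 -0.164  0.069]
top jar_rose_top 0.16 254 231 [0.358 0.335 0.07 ] [0.377 0.343 0.011]
top jar_blue_lid_top 0.76 199 331 [ 0.506 -0.006  0.062] [ 0.511 -0.007  0.049]
top bottle_brown_top 0.91 206 226 [0.504 0.332 0.122] [0.508 0.333 0.112]
top bottle_brown_top 0.65 229 270 [0.407 0.201 0.122] [0.408 0.201 0.119]
top bottle_white_top 0.59 209 209 [0.525 0.398 0.067] [0.535 0.402 0.042]
top flask_brass_top 0.75 193 442 [ 0.48  -0.382  0.058] [ 0.483 -0.384  0.05 ]
0.8 [ 0.31390322 -0.65352066  0.23741712] [ 1.99112738e-06  9.75037769e-01  2.22039069e-01 -1.90114410e-05] [-0.54858269 -0.30654682 -0.42794181]
```

View pics/scene.png

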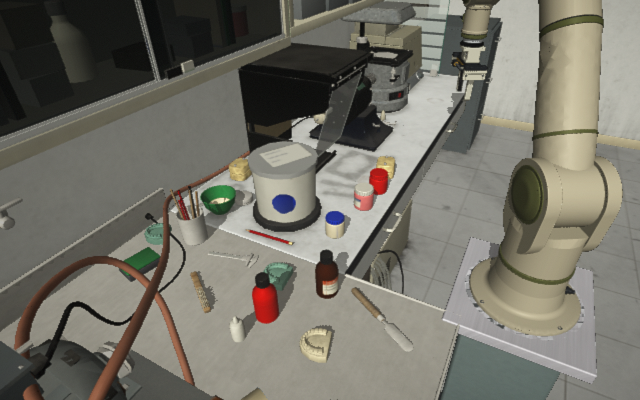

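View pics/top.png

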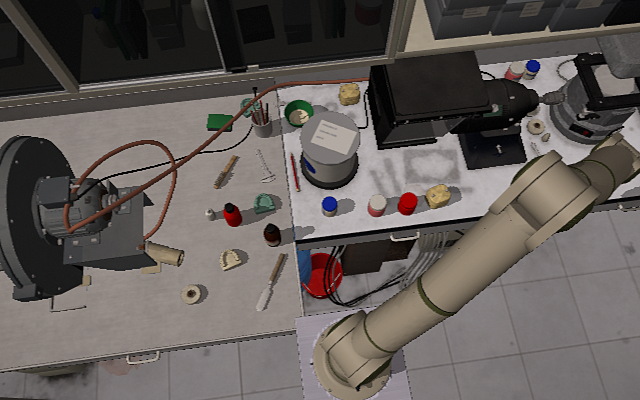

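The scene picture shows two bottles, red at (row 295, col 265) and brown at (275, 326). It also shows two jars: red at (181, 379) and pink with a white lid at (197, 364). There is one green cast in the open at (272, 279). The brown bottle and the pink jar fit the description; the red ones are look-alikes. Next I'll measure the centres from depth and confirm in a crop.

```bash
python3 - <<'E'
from h import *
P=[];C=[]
fr={}
for cam in("scene","top"):
    s=arm.snapshot(cam);fr[cam]=s["frame"];d=s["depth"];v,u=np.nonzero(d>0);k=d[v,u]
    X=np.c_[(u-s["cx"])/s["fx"]*k,(v-s["cy"])/s["fy"]*k,k]
    P.append((X-np.array(s["t"]))@np.array(s["R"]));C.append(s["frame"][v,u])
for n,x,y,h,r in(("green",.544,.222,.032,.055),("pink",.48,-.17,.07,.045),("brown",.411,.198,.122,.045)):
    for i,cam in enumerate(("scene","top")):
        p=P[i];D=np.hypot(p[:,0]-x,p[:,1]-y)<r
        lo=.008 if n=="green" else h-.012
        m=D&(p[:,2]>lo)&(p[:,2]<h+.03);q=p[m]
        b=cv2.minAreaRect(q[:,:2].astype(np.float32)*1000)
        print(n,cam,m.sum(),"zmax",q[:,2].max().round(3),"min",q.min(0).round(3),"max",q.max(0).round(3),"rect",np.round(b[0]),np.round(b[1]),"col",np.median(C[i][m],0))
p=np.vstack(P)
for y0 in np.arange(-.3,.45,.1):
    m=(abs(p[:,1]-y0)<.05)&(p[:,0]>.3)&(p[:,0]<.68); print(round(y0,2),p[m,2].max().round(3) if m.any() else None, p[m][p[m,2].argmax()].round(3))
a=cv2.resize(fr["scene"][140:340,220:420],(400,400),interpolation=cv2.INTER_CUBIC)
b=cv2.resize(fr["top"][150:250,200:430],(800,348))[:, :]
b=cv2.resize(b,(400,174));b=np.vstack([b,np.zeros((226,400,3),np.uint8)])
cv2.imwrite("pics/crop.png",np.hstack([a,b])[:,:,::-1])
E
```

```text
green scene 488 zmax 0.032 min [0.511 0.183 0.008] max [0.581 0.253 0.032] rect [548. 222.] [66. 69.] col [ 95. 124. 105.]
green top 311 zmax 0.033 min [0.512 0.187 0.008] max [0.585 0.258 0.033] rect [549. 226.] [71. 69.] col [ 76. 102.  88.]
pink scene 210 zmax 0.074 min [ 0.445 -0.188  0.058] max [ 0.502 -0.131  0.074] rect [ 472. -158.] [55. 53.] col [189. 186. 168.]
pink top 233 zmax 0.078 min [ 0.447 -0.183  0.058] max [ 0.505 -0.127  0.078] rect [ 476. -156.] [54. 57.] col [176. 167. 157.]
brown scene 124 zmax 0.121 min [0.398 0.186 0.11 ] max [0.428 0.214 0.121] rect [414. 200.] [27. 29.] col [37. 36. 34.]
brown top 69 zmax 0.126 min [0.4  0.19 0.11] max [0.432 0.218 0.126] rect [415. 204.] [28. 27.] col [18. 17. 17.]
-0.3 0.391 [ 0.617 -0.302  0.391]
-0.2 0.388 [ 0.64  -0.243  0.388]
-0.1 0.203 [ 0.654 -0.063  0.203]
0.0 0.205 [0.678 0.011 0.205]
0.1 0.201 [0.666 0.067 0.201]
0.2 0.126 [0.42  0.201 0.126]
0.3 0.126 [0.492 0.331 0.126]
0.4 0.236 [0.614 0.45  0.236]
```

View pics/crop.png

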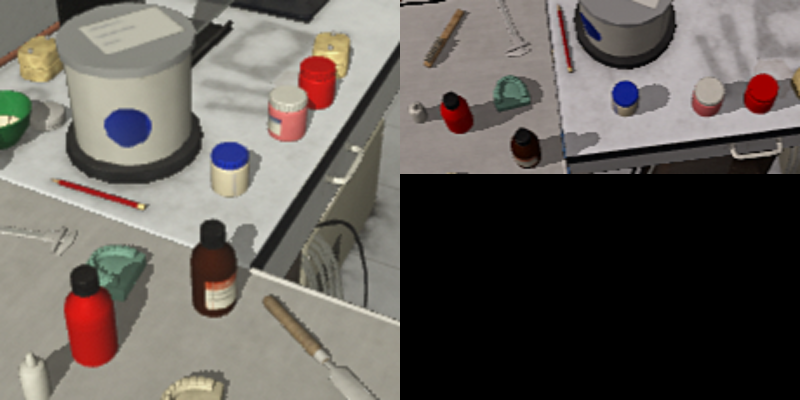

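The crop confirms it: the brown bottle is at (265, 212) with the red one beside it at (315, 92), and the pink white-lidded jar is at (112, 287) with the red one at (82, 318). The green cast is at (265, 112). The targets are green (0.548, 0.223), pink (0.474, -0.157) and brown (0.415, 0.201), and the heights match the sizes given. I'll close the fingers, rise to z = 0.30 and cross to the green cast.

The full shift to the green cast, world (0.234, 0.877), is tool x +590 and tool y -689.

>>> arm_command --jaw '[0,0,0,0,0]' --translation '[[0,0,-20],[0,0,-25],[0,0,-20],[13,-15,0],[20,-23,0]]' --twist '[[0,0,0],[0,0,0],[0,0,0],[0,0,0],[0,0,0]]'

```text
clock: 1.4
eef_pos: [0.3263, -0.6061, 0.3029]
ee_rot: [0.001, 0.975, 0.221, -0.0]
ft_force: [0.6, 0.7, -0.8]
opening: 0.621
grasp_force: 0.0
```

>>> arm_command --jaw '[0,0,0,0,0]' --translation '[[26,-30,0],[26,-30,0],[26,-30,0],[26,-30,0],[26,-30,0]]' --twist '[[0,0,0],[0,0,0],[0,0,0],[0,0,0],[0,0,0]]'

```text
clock: 1.9
eef_pos: [0.3797, -0.4119, 0.3026]
ee_rot: [0.0, 0.975, 0.222, 0.0]
ft_force: [0.0, -1.2, 0.2]
opening: 0.191
grasp_force: 0.0
```

>>> arm_command --jaw '[0,0,0,0,0]' --translation '[[26,-30,0],[26,-30,0],[26,-30,0],[26,-30,0],[26,-30,0]]' --twist '[[0,0,0],[0,0,0],[0,0,0],[0,0,0],[0,0,0]]'

```text
clock: 2.4
eef_pos: [0.4319, -0.2204, 0.3027]
ee_rot: [0.0, 0.975, 0.222, 0.0]
ft_force: [0.4, 0.6, 0.7]
opening: 0.009
grasp_force: 0.0
```

>>> arm_command --jaw '[0,0,0,0,0]' --translation '[[26,-30,0],[26,-30,0],[26,-30,0],[26,-30,0],[26,-30,0]]' --twist '[[0,0,0],[0,0,0],[0,0,0],[0,0,0],[0,0,0]]'

```text
clock: 2.9
eef_pos: [0.4841, -0.0289, 0.3028]
ee_rot: [0.0, 0.975, 0.222, 0.0]
ft_force: [0.8, -0.7, 1.2]
opening: 0.004
grasp_force: 0.0
```

>>> arm_command --jaw '[0,0,0,0,0]' --translation '[[26,-30,0],[26,-30,0],[26,-30,0],[26,-30,0],[26,-30,0]]' --twist '[[0,0,0],[0,0,0],[0,0,0],[0,0,0],[0,0,0]]'

```text
clock: 3.4
eef_pos: [0.5364, 0.1626, 0.3026]
ee_rot: [0.0, 0.975, 0.222, 0.0]
ft_force: [0.7, -0.4, -0.5]
opening: 0.005
grasp_force: 0.0
```

>>> arm_command --jaw '[0,0,0,0,0]' --translation '[[20,-25,0],[12,-16,0],[5,-10,0],[0,0,0],[0,0,0]]' --twist '[[0,0,0],[0,0,0],[0,0,0],[0,0,0],[0,0,0]]'

```text
clock: 3.9
eef_pos: [0.5472, 0.2219, 0.3023]
ee_rot: [0.0, 0.975, 0.222, -0.0]
ft_force: [1.1, -0.1, 0.5]
opening: 0.006
grasp_force: 0.0
```

>>> arm_command --jaw '[0,0,0,0,0]' --translation '[[0,0,20],[0,0,30],[0,0,30],[0,0,30],[0,0,30]]' --twist '[[0,0,0],[0,0,0],[0,0,0],[0,0,0],[0,0,0]]'

```text
clock: 4.4
eef_pos: [0.5476, 0.2209, 0.1617]
ee_rot: [0.0, 0.975, 0.221, 0.0]
ft_force: [0.1, 0.2, 0.1]
opening: 0.003
grasp_force: 0.0
```

```bash
python3 - <<'E'
from h import *
s=arm.snapshot("scene");cv2.imwrite("pics/over.png",cv2.resize(s["frame"][120:360,180:440],(650,600))[:,:,::-1])
E
```

```text
(no output)
```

View pics/over.png

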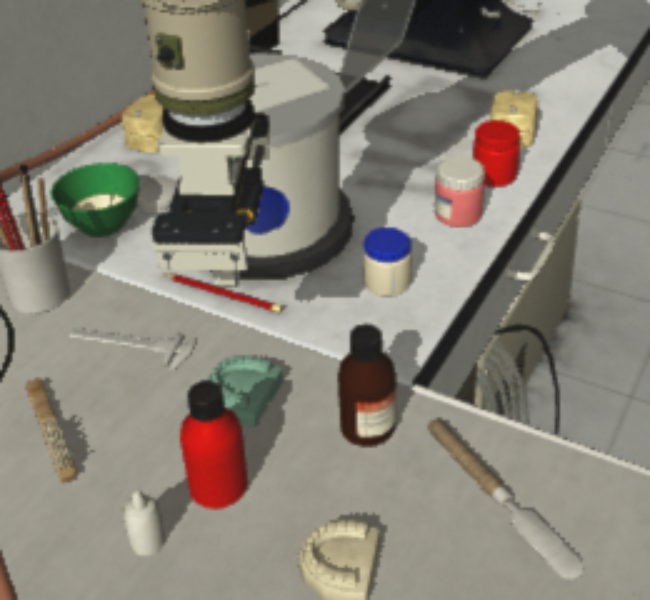

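The picture shows the closed fingers at (275, 230), hanging clear above the cast at (385, 245); nothing is near the gripper body. I'll descend to z = 0.08 and dwell there.

>>> arm_command --jaw '[0,0,0,0,0]' --translation '[[0,0,25],[0,0,25],[0,0,20],[0,0,10],[0,0,0]]' --twist '[[0,0,0],[0,0,0],[0,0,0],[0,0,0],[0,0,0]]'

```text
clock: 4.95
eef_pos: [0.5472, 0.2219, 0.082]
ee_rot: [0.0, 0.975, 0.222, -0.001]
ft_force: [1.6, 0.2, -0.4]
opening: 0.003
grasp_force: 0.0
```

>>> arm_command --jaw '[0,0,0,0,0]' --translation '[[0,0,0],[0,0,0],[0,0,0],[0,0,0],[0,0,0]]' --twist '[[0,0,0],[0,0,0],[0,0,0],[0,0,0],[0,0,0]]'

```text
clock: 5.45
eef_pos: [0.5475, 0.2231, 0.0828]
ee_rot: [-0.0, 0.975, 0.222, 0.0]
ft_force: [0.4, 0.9, -0.3]
opening: 0.008
grasp_force: 0.0
```

>>> arm_command --jaw '[0,0,0,0,0]' --translation '[[0,0,0],[0,0,0],[0,0,0],[0,0,0],[0,0,0]]' --twist '[[0,0,0],[0,0,0],[0,0,0],[0,0,0],[0,0,0]]'

```text
clock: 5.95
eef_pos: [0.5473, 0.223, 0.0823]
ee_rot: [0.0, 0.975, 0.222, -0.0]
ft_force: [0.0, -0.3, 0.2]
opening: 0.007
grasp_force: 0.0
```

>>> arm_command --jaw '[0,0,0,0,0]' --translation '[[0,0,0],[0,0,0],[0,0,0],[0,0,0],[0,0,0]]' --twist '[[0,0,0],[0,0,0],[0,0,0],[0,0,0],[0,0,0]]'

```text
clock: 6.45
eef_pos: [0.5474, 0.223, 0.0824]
ee_rot: [0.0, 0.975, 0.222, -0.0]
ft_force: [-0.3, 0.1, 1.0]
opening: 0.003
grasp_force: 0.0
```

>>> arm_command --jaw '[0,0,0,0,0]' --translation '[[0,0,0],[0,0,0],[0,0,0],[0,0,0],[0,0,0]]' --twist '[[0,0,0],[0,0,0],[0,0,0],[0,0,0],[0,0,0]]'

```text
clock: 6.95
eef_pos: [0.5474, 0.223, 0.0824]
ee_rot: [0.0, 0.975, 0.222, -0.0]
ft_force: [-0.6, 1.2, -0.1]
opening: 0.003
grasp_force: 0.0
```

>>> arm_command --jaw '[0,0,0,0,0]' --translation '[[0,0,-20],[0,0,-30],[0,0,-30],[0,0,-30],[0,0,-30]]' --twist '[[0,0,0],[0,0,0],[0,0,0],[0,0,0],[0,0,0]]'

```text
clock: 7.45
eef_pos: [0.5472, 0.2229, 0.2236]
ee_rot: [-0.0, 0.975, 0.222, -0.0]
ft_force: [0.8, 0.6, -0.8]
opening: 0.003
grasp_force: 0.0
```

>>> arm_command --jaw '[0,0,0,0,0]' --translation '[[0,0,-30],[0,0,-25],[0,0,-15],[0,0,-10],[0,0,0]]' --twist '[[0,0,0],[0,0,0],[0,0,0],[0,0,0],[0,0,0]]'

```text
clock: 7.95
eef_pos: [0.5477, 0.2232, 0.3034]
ee_rot: [-0.0, 0.975, 0.222, 0.001]
ft_force: [-0.3, -1.0, -0.2]
opening: 0.011
grasp_force: 0.0
```

>>> arm_command --jaw '[0,0,0,0,0]' --translation '[[-12,16,0],[-20,27,0],[-26,35,0],[-26,35,0],[-26,35,0]]' --twist '[[0,0,0],[0,0,0],[0,0,0],[0,0,0],[0,0,0]]'

```text
clock: 8.45
eef_pos: [0.5108, 0.0393, 0.3012]
ee_rot: [0.0, 0.975, 0.222, -0.001]
ft_force: [0.6, -0.5, -0.6]
opening: 0.004
grasp_force: 0.0
```

>>> arm_command --jaw '[0,0,0,0,0]' --translation '[[-26,35,0],[-26,35,0],[-26,35,0],[-22,29,0],[-14,18,0]]' --twist '[[0,0,0],[0,0,0],[0,0,0],[0,0,0],[0,0,0]]'

```text
clock: 8.95
eef_pos: [0.473, -0.1481, 0.3013]
ee_rot: [-0.0, 0.975, 0.22, -0.001]
ft_force: [0.3, 0.9, -1.6]
opening: 0.009
grasp_force: 0.0
```

>>> arm_command --jaw '[0,0,0,0,0]' --translation '[[-7,10,0],[0,0,0],[0,0,0],[0,0,20],[0,0,30]]' --twist '[[0,0,0],[0,0,0],[0,0,0],[0,0,0],[0,0,0]]'

```text
clock: 9.45
eef_pos: [0.4748, -0.1549, 0.253]
ee_rot: [0.001, 0.975, 0.223, 0.002]
ft_force: [-0.4, -0.6, -0.5]
opening: 0.007
grasp_force: 0.0
```

Over the pink jar at (0.475, -0.156). I'll descend 136 mm to z = 0.117, dwell, and go back up.

>>> arm_command --jaw '[0,0,0,0,0]' --translation '[[0,0,35],[0,0,35],[0,0,30],[0,0,24],[0,0,12]]' --twist '[[0,0,0],[0,0,0],[0,0,0],[0,0,0],[0,0,0]]'

```text
clock: 9.95
eef_pos: [0.4731, -0.1545, 0.1145]
ee_rot: [-0.001, 0.975, 0.223, -0.001]
ft_force: [-0.3, 0.3, -0.4]
opening: 0.007
grasp_force: 0.0
```

>>> arm_command --jaw '[0,0,0,0,0]' --translation '[[0,0,0],[0,0,0],[0,0,0],[0,0,0],[0,0,0]]' --twist '[[0,0,0],[0,0,0],[0,0,0],[0,0,0],[0,0,0]]'

```text
clock: 10.45
eef_pos: [0.4737, -0.1566, 0.1172]
ee_rot: [0.0, 0.975, 0.222, 0.001]
ft_force: [-0.0, 0.1, -0.2]
opening: 0.006
grasp_force: 0.0
```

>>> arm_command --jaw '[0,0,0,0,0]' --translation '[[0,0,0],[0,0,0],[0,0,0],[0,0,0],[0,0,0]]' --twist '[[0,0,0],[0,0,0],[0,0,0],[0,0,0],[0,0,0]]'

```text
clock: 10.95
eef_pos: [0.4734, -0.1564, 0.1164]
ee_rot: [-0.0, 0.975, 0.222, -0.0]
ft_force: [0.1, -0.0, 0.0]
opening: 0.007
grasp_force: 0.0
```

>>> arm_command --jaw '[0,0,0,0,0]' --translation '[[0,0,0],[0,0,0],[0,0,0],[0,0,0],[0,0,0]]' --twist '[[0,0,0],[0,0,0],[0,0,0],[0,0,0],[0,0,0]]'

```text
clock: 11.45
eef_pos: [0.4734, -0.1564, 0.1164]
ee_rot: [0.0, 0.975, 0.222, -0.0]
ft_force: [-0.6, -0.6, 0.3]
opening: 0.002
grasp_force: 0.0
```

>>> arm_command --jaw '[0,0,0,0,0]' --translation '[[0,0,0],[0,0,0],[0,0,0],[0,0,0],[0,0,0]]' --twist '[[0,0,0],[0,0,0],[0,0,0],[0,0,0],[0,0,0]]'

```text
clock: 11.95
eef_pos: [0.4734, -0.1564, 0.1164]
ee_rot: [-0.0, 0.975, 0.222, -0.0]
ft_force: [-0.9, 0.1, -0.2]
opening: 0.005
grasp_force: 0.0
```

>>> arm_command --jaw '[0,0,0,0,0]' --translation '[[0,0,-20],[0,0,-30],[0,0,-30],[0,0,-30],[0,0,-30]]' --twist '[[0,0,0],[0,0,0],[0,0,0],[0,0,0],[0,0,0]]'

```text
clock: 12.45
eef_pos: [0.4731, -0.1564, 0.2577]
ee_rot: [-0.0, 0.975, 0.222, -0.0]
ft_force: [0.9, -1.7, -0.1]
opening: 0.004
grasp_force: 0.0
```

>>> arm_command --jaw '[0,0,0,0,0]' --translation '[[0,0,-25],[0,0,-15],[0,0,-5],[0,0,0],[0,0,0]]' --twist '[[0,0,0],[0,0,0],[0,0,0],[0,0,0],[0,0,0]]'

```text
clock: 12.95
eef_pos: [0.4729, -0.1563, 0.3005]
ee_rot: [-0.0, 0.975, 0.222, -0.001]
ft_force: [-0.7, -0.7, -0.2]
opening: 0.008
grasp_force: 0.0
```

>>> arm_command --jaw '[0,0,0,0,0]' --translation '[[8,-17,0],[12,-26,0],[17,-35,0],[17,-35,0],[17,-35,0]]' --twist '[[0,0,0],[0,0,0],[0,0,0],[0,0,0],[0,0,0]]'

```text
clock: 13.45
eef_pos: [0.4727, 0.009, 0.3003]
ee_rot: [-0.0, 0.975, 0.222, -0.001]
ft_force: [0.6, 0.5, 0.8]
opening: 0.007
grasp_force: 0.0
```

>>> arm_command --jaw '[0,0,0,0,0]' --translation '[[17,-35,0],[17,-35,0],[17,-35,0],[17,-35,0],[16,-34,0]]' --twist '[[0,0,0],[0,0,0],[0,0,0],[0,0,0],[0,0,0]]'

```text
clock: 13.95
eef_pos: [0.4731, 0.2024, 0.3001]
ee_rot: [0.0, 0.975, 0.222, -0.001]
ft_force: [-0.1, -0.2, 0.1]
opening: 0.005
grasp_force: 0.0
```

>>> arm_command --jaw '[0,0,0,0,0]' --translation '[[-18,-9,0],[-18,-9,0],[-12,-6,0],[-4,-1,0],[0,0,0]]' --twist '[[0,0,0],[0,0,0],[0,0,0],[0,0,0],[0,0,0]]'

```text
clock: 14.45
eef_pos: [0.416, 0.2006, 0.3013]
ee_rot: [0.0, 0.975, 0.222, -0.0]
ft_force: [0.4, -0.2, 0.0]
opening: 0.004
grasp_force: 0.0
```

Over the brown bottle. I'll descend 132 mm to z = 0.169 and hold there.

>>> arm_command --jaw '[0,0,0,0,0]' --translation '[[0,0,20],[0,0,30],[0,0,30],[0,0,30],[0,0,22]]' --twist '[[0,0,0],[0,0,0],[0,0,0],[0,0,0],[0,0,0]]'

```text
clock: 14.95
eef_pos: [0.4167, 0.2005, 0.1677]
ee_rot: [0.0, 0.975, 0.221, -0.0]
ft_force: [-0.3, -0.3, 0.6]
opening: 0.006
grasp_force: 0.0
```

>>> arm_command --jaw '[0,0,0,0,0]' --translation '[[0,0,0],[0,0,0],[0,0,0],[0,0,0],[0,0,0]]' --twist '[[0,0,0],[0,0,0],[0,0,0],[0,0,0],[0,0,0]]'

```text
clock: 15.45
eef_pos: [0.4165, 0.2011, 0.1703]
ee_rot: [-0.0, 0.975, 0.222, 0.001]
ft_force: [0.4, -0.2, 0.7]
opening: 0.007
grasp_force: 0.0
```

>>> arm_command --jaw '[0,0,0,0,0]' --translation '[[0,0,0],[0,0,0],[0,0,0],[0,0,0],[0,0,0]]' --twist '[[0,0,0],[0,0,0],[0,0,0],[0,0,0],[0,0,0]]'

```text
clock: 15.95
eef_pos: [0.4159, 0.201, 0.1694]
ee_rot: [0.0, 0.975, 0.222, -0.0]
ft_force: [0.6, -0.4, -0.1]
opening: 0.003
grasp_force: 0.0
```

>>> arm_command --jaw '[0,0,0,0,0]' --translation '[[0,0,0],[0,0,0],[0,0,0],[0,0,0],[0,0,0]]' --twist '[[0,0,0],[0,0,0],[0,0,0],[0,0,0],[0,0,0]]'

```text
clock: 16.45
eef_pos: [0.416, 0.2009, 0.1694]
ee_rot: [-0.0, 0.975, 0.222, -0.0]
ft_force: [0.3, -0.4, -0.2]
opening: 0.004
grasp_force: 0.0
```

>>> arm_command --jaw '[0,0,0,0,0]' --translation '[[0,0,0],[0,0,0],[0,0,0],[0,0,0],[0,0,0]]' --twist '[[0,0,0],[0,0,0],[0,0,0],[0,0,0],[0,0,0]]'

```text
clock: 16.95
eef_pos: [0.416, 0.2009, 0.1694]
ee_rot: [-0.0, 0.975, 0.222, -0.0]
ft_force: [0.4, -0.1, 0.1]
opening: 0.005
grasp_force: 0.0
```

```bash
python3 - <<'E'
from h import *
s=arm.snapshot("scene");cv2.imwrite("pics/end.png",cv2.resize(s["frame"][120:360,180:440],(650,600))[:,:,::-1])
print(arm.get_state()["eef_pos"])
E
```

```text
[0.41595982 0.20092377 0.16939206]
```

View pics/end.png

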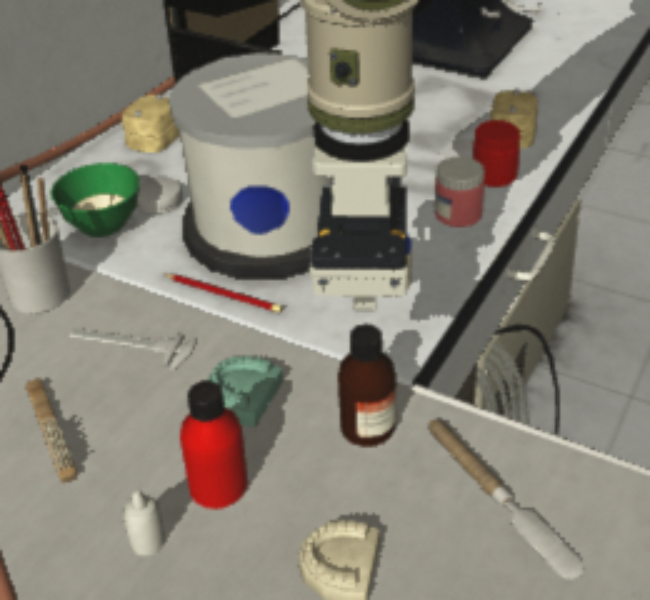

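The fingertips at (303, 366) are straight above the brown bottle's cap at (335, 366), and nothing has moved. I'm handing the job in.

```bash
python3 -c "
from workcell import arm
print(arm.job_done())"
```

```text
the job is handed in; nothing more can be done
None
```

I pointed at the green cast, then the pink jar, then the brown bottle, about 2 s each from roughly 3 cm above; I saw no sign of contact, and handed in still over the bottle, with no verdict returned.

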